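Release a trimmed wax block from the cam vice and show its label to the code reader

ROBOT

A 6-joint arm with a two-finger parallel gripper is mounted at the origin on a cart in front of the work surface, level with it; the furniture and walls round the work are solid. World frame = base frame: x ahead of the robot, y to its left, z up, the work surface at z = 0. Lengths are in m, angles in rad, forces in N, time in s.
With the tool pointing down it reaches from about 0.375 to 0.9 m from the base axis. Payload 3.1 kg.
Tool frame: the origin (TCP) lies midway between the tips of the shut fingers; the grasp point (between the pads) lies 19 mm behind it (manip.grip_depth is the distance from the TCP to the grasp point, in m); z points along the fingers, y is the line along which they close (so a half turn about z gives the same grasp; the last joint's range is limited). The gripper opens to 85 mm and grips with 20 to 120 N. Pads are 22 mm wide; open, the fingers measure 114 mm over their backs; the gripper's body (76 mm by 85 mm) begins 54 mm behind the grasp point. The pads swing forward as they close: fully open they stand 13 mm farther back than shut.
Start: joints at [-1.45, 0.527, 1.433, -0, 1.181, -0.178], TCP at [0.185, -0.597, 0.231] pointing down, gripper open.
Joint ranges: [-3.08, 3.08], [-0.75, 2.2], [0.22, 2.44], [-1.43, 4.57], [0, 2.65], [-2.85, 2.85]. Speed limits (rad/s): [2.79, 2.79, 3.14, 3.14, 3.14, 3.14].

INTERFACE

Orientations are given as a unit quaternion [x, y, z, w].
In Python, from station import telemetry, snapshot, manip gives the robot as it stands. The module is installed in compiled form; this text tells all that it offers.
- The arm moves only by the shell command python3 -m crank 'ROWS' [OPENING] [FORCE]. ROWS is text: rows parted by semicolons, each of 6 numbers parted by spaces: the shift along the tool's x, y, z as a fraction of full scale, then the turn, a rotation vector about the tool's x, y, z as a fraction of full scale. A call has exactly 5 rows; each row shifts and turns the commanded pose from where the row before left it, along the tool's axes as they then stand; what a row does not reach is not made up. Full scale, the value 1, is 4 cm for a shift and 90 degrees for a turn. A row lasts 1/10 s, in which the tool goes at most 50 mm and 8.59 degrees, less where a joint would pass 70% of its speed; a pose out of reach is approached as far as the arm can. A call with a number of a shift or a turn outside -1 to 1 is refused whole. A call with a gripper value outside its range is refused whole. OPENING is the opening, from -1 (shut) to 1 (fully open), set as the call begins (- or left out, the last holds). The fingers move at their own pace and stop on an object; FORCE is the grip in N (left out, the last holds). Time passes only in rows, so rows that do not move let the fingers close, or fill a call up. It gives the time, the measured TCP pose, the force, the opening and the grip force at its end, in the units of the state.
- telemetry.sense(): the state, without advancing time (a new reading comes with each control period).
- snapshot(name): name is "scene" or "top"; returns a dict with "image" (480x640x3 uint8, red, green, blue), "depth" (480x640 float32, m along the optical axis (not along the pixel's ray), 0 where there is no reading), "camera_matrix" (3x3 intrinsics, pixels), "rvec" (rotation vector, rad) and "tvec" (3), from world to camera coordinates, as OpenCV has them. Camera axes: x right, y down, z forward; pixel columns grow to the right and rows downward; lengths in m; the calibration is good to about 2 mm. A picture is of the moment at which its call begins.
- manip.sign_off(): hands the job in; it is judged then, once.
The state is a dict: "t": time; "q": joint angles; "qd": joint speeds; "tau": joint torques, N m; "tcp_pos": TCP position; "tool_rot": TCP orientation; "force": force on the tool from outside, world axes, zero at the start; "ft_torque": the same for the moment, N m; "finger_gap": opening from 0.0 (shut) to 1.0 (fully open); "gripper_force": force on a finger pad.
Only numpy, scipy, OpenCV 4.12 (cv2) and the standard library are available. Lean on these libraries where they do the work, as an engineer would, in place of code of your own. Each camera call takes 0.05 s, during which the arm holds its last target. There are 200 camera calls.

TASK

The wax block in the small cam vice has been trimmed and must be logged: swing the vice's lever over to its open stop, lift the block out, and hold it up to the code reader, level, with its sloping label end facing the reader and the label about 10 cm straight out from the middle of the window (which looks down at 45 degrees). The program finishes while still holding the block there in the air, with the lever left open; do not drop the block, do not touch the reader, and leave the waiting blocks and the tools where they lie.

Things in the scene. Friction and masses are not known exactly. Their poses are not given: they have to be found in the camera images.
- block: Wax block in the vice: cassette 28 x 40 x 8 mm (28 along x, 40 along y) topped with a wax slab, 20 g. Origin: centre of its underside, 40 mm above the bench in the vice; z out of the wax face. The sloping label end is at -y (wax y = -12 to +20 mm, label y = -20 to -12). Grip the upright long sides, 29 mm apart across x, pads' middle near y = +3 mm: the jaws' ears begin at y = -16 and +15.5.
- block_label (a point): middle of the sloping label on the block, at (0, -16, 4) mm in the block's frame; axes as the block's
- block_tail (a point): middle of the block's other (wax) end, at (0, +20, 4) mm in the block's frame; axes as the block's
- vice: Grey and steel vice fixed to the bench. Origin on the bench under the block's middle, axes parallel to the clamped block's: label end -y, lever +y. Base plate 64 x 122 mm, 10 mm high (y -50 to +72). Pillar 23 mm wide, 40 mm high carries the block: free space for fingers beside it. Toe stop 3 mm high at the label end; sliding jaw, 12 mm high, at the other, its lip 2.5 mm over the wax edge.
- vice_lever (a joint): cam lever angle, rad: 0 clamped (lever points to the vice's +x), 1.5 open at its stop (points to +y); turns about an upright post at (0, 46) mm of the vice, anticlockwise from above to open; starts at 0 to 0.15. It draws the jaw back 6 mm; the lip is clear of the wax from about 0.7 on. Stiff (2 to 3 N at the knob); stays where it is left.
- lever_pivot (a point): axis of the lever, 70 mm above the bench; the axes turn with the lever (x along the lever, z up)
- lever_knob (a point): grip point of the lever's upright round black knob: 15 mm diameter, 58 mm from the pivot, from 50 to 90 mm above the bench (this point: 74 mm). The flat lever arm below it is 9 mm wide, its top 55 mm above the bench. Axes as the lever's.
- reader: Code reader on a stand, fixed. Origin on the bench straight below the middle of the window. The post (15 mm thick, 347 mm high, round foot of 96 mm diameter) stands 85 mm behind it (+x). The reader looks towards the stand's -x, so a label that faces the reader looks along the stand's +x.
- reader_window (a point): middle of the reader's window; the grey head (34 x 58 x 46 mm) lies behind it, tilted so that the window looks forward (-x of the stand) and down at 45 degrees. Its height differs each time (215 to 275 mm above the bench). Axes parallel to the stand's, not tilted.
- read_point (a point): where the label must be held: 100 mm straight out from the window, which is 71 mm in front (-x of the stand) of it and 71 mm below it. Nothing is visible there. Axes parallel to the stand's.
- waiting_0: waiting wax block like the one in the vice, lying on the aluminium cooling plate (16 mm high) at the front on the right; origin at the centre of its underside; leave alone
- waiting_1: second waiting block on the plate; leave alone
- waiting_2: third waiting block on the plate; leave alone
- brush: flat brush 67 x 185 x 14 mm lying beside the vice (on its -x side); origin at the centre of its underside; leave alone
- tweezers: steel forceps 11 x 126 x 9 mm lying before the label end of the vice; origin at the centre of the underside; leave alone
- microtome_corner (a point): point on the bench at the near left corner of the big cream microtome, fixed, to the right of the work: from here it reaches 0.35 m to the right and to the back of the bench, about 0.35 m high behind and 0.25 m at its front; swing the arm round it, close to the robot, on the way to the work

How it is judged:
By the outcome, as a careful person would: the job done as asked, in the order asked, and still so for the second after the job is handed in, while the arm keeps its last pose, push and grip.
It also fails if it takes over 48 s, if anything falls off the work surface, if the arm or the gripper's body presses on something with over 40 N, if the wrist force passes 120 N, or if a joint passes its speed limit or range.

## Working session

There is one attempt and no reset: what is moved stays moved. The work goes in short steps, Python scripts to look and compute and a shell command to move; the robot and the scene stay as the last step left them, time stands still between calls to the robot, and variables do not carry over. Pictures are saved under pics/ and viewed, at most 10 in all, crops included, and the job is handed in when it is done.

```bash
mkdir -p pics; cat > h.py <<'E'
import numpy as np, cv2
from scipy.spatial.transform import Rotation as R
from station import telemetry, snapshot, manip
def snap(n,name):
    s=snapshot(n); cv2.imwrite(f'pics/{name}.png',s['image'][:,:,::-1]); np.savez(f'{name}.npz',**s); return s
def pt(s,u,v,d=None):
    if d is None:
        w=s['depth'][int(v)-1:int(v)+2,int(u)-1:int(u)+2]; d=np.median(w[w>0])
    K=s['camera_matrix']; c=np.array([(u-K[0,2])/K[0,0]*d,(v-K[1,2])/K[1,1]*d,d])
    return cv2.Rodrigues(s['rvec'])[0].T@(c-np.ravel(s['tvec']))
def plane(s,u,v,z):
    M=cv2.Rodrigues(s['rvec'])[0]; o=-M.T@np.ravel(s['tvec']); r=pt(s,u,v,1.0)-o
    return o+r*(z-o[2])/r[2]
def cloud(s):
    d=s['depth'].astype(float); K=s['camera_matrix']; v,u=np.mgrid[:480,:640]
    c=np.stack([(u-K[0,2])/K[0,0]*d,(v-K[1,2])/K[1,1]*d,d],-1)
    return (c-np.ravel(s['tvec']))@cv2.Rodrigues(s['rvec'])[0]
E
python3 - <<'E'
from h import *
for n in('scene','top'):
    s=snap(n,n+'0'); M=cv2.Rodrigues(s['rvec'])[0]; print(n,-M.T@np.ravel(s['tvec']),M[2],s['camera_matrix'][0,0])
S=telemetry.sense(); print(S['tool_rot'],S['t'],R.from_quat(S['tool_rot']).as_matrix().round(3),S['force'],manip.grip_depth)
E
```

```text
scene [-0.32847376  0.62360471  0.69746343] [ 0.70120376 -0.56572251 -0.43390243] 517.2395909506403
top [ 0.50397761 -0.0875852   1.25772436] [ 0.04260158  0.0099685  -0.99904241] 444.5318773656657
[ 9.88787447e-01  1.49326545e-01  2.59285116e-05 -9.83090977e-04] 0.1 [[ 0.955  0.295 -0.   ]
 [ 0.295 -0.955  0.002]
 [ 0.    -0.002 -1.   ]] [-0.45815921 -0.00280097  0.95062888] 0.0187
```

View pics/scene0.png

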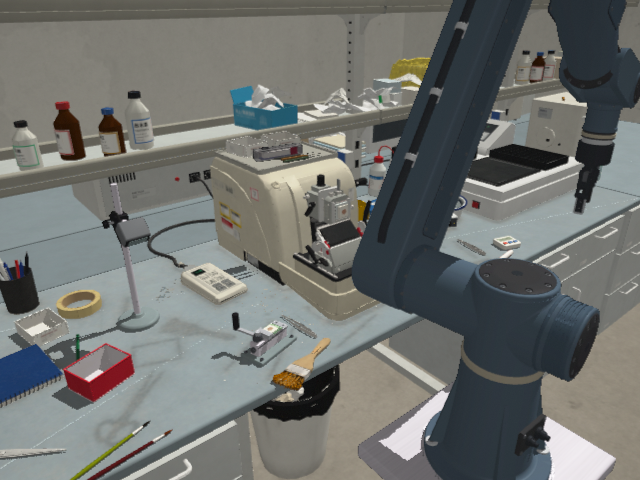

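View pics/top0.png

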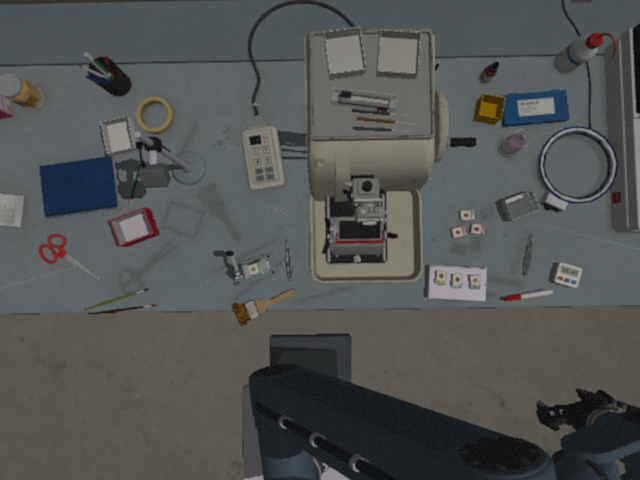

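The scene view shows the vice at about (265,338), its black knob at (237,321) and the reader head at (132,232). In the top view the vice is at (250,266), the reader foot at (188,168) and the head at (150,175). I need enlarged crops.

```bash
python3 - <<'E'
from h import *
a=cv2.imread('pics/top0.png'); b=cv2.imread('pics/scene0.png')
A=cv2.resize(a[235:305,200:300],(400*2//2,280),interpolation=cv2.INTER_CUBIC)
B=cv2.resize(a[120:220,100:220],(400,300*400//360),interpolation=cv2.INTER_CUBIC)[:300]
C=cv2.resize(b[300:375,220:320],(400,300),interpolation=cv2.INTER_CUBIC)
D=cv2.resize(b[170:335,90:170],(400//2,300*200//200),interpolation=cv2.INTER_AREA)
o=np.zeros((600,800,3),np.uint8); o[:280,:400]=A;o[:300,400:]=B[:300];o[300:,:400]=C
D=cv2.resize(b[180:255,85:185],(400,300),interpolation=cv2.INTER_CUBIC); o[300:,400:]=D
cv2.imwrite('pics/crop1.png',o)
s=dict(np.load('top0.npz'));P=cloud(s)
q=dict(np.load('scene0.npz'));Q=cloud(q)
for z,(u0,u1,v0,v1) in {'vice':(205,285,240,300),'reader':(110,210,130,215)}.items():
    W=P[v0:v1,u0:u1].reshape(-1,3); print(z,len(W),[ (lo,W[(W[:,2]>lo)&(W[:,2]<lo+.01)].mean(0).round(3).tolist(),int(((W[:,2]>lo)&(W[:,2]<lo+.01)).sum())) for lo in np.arange(0.005,.36,.01) if ((W[:,2]>lo)&(W[:,2]<lo+.01)).sum()>3])
E
```

```text
vice 4800 [(np.float64(0.005), [0.471, 0.122, 0.01], 755), (np.float64(0.015), [0.476, 0.11, 0.016], 42), (np.float64(0.024999999999999998), [0.477, 0.135, 0.031], 10), (np.float64(0.034999999999999996), [0.484, 0.106, 0.042], 120), (np.float64(0.04499999999999999), [0.482, 0.125, 0.05], 243), (np.float64(0.054999999999999986), [0.486, 0.158, 0.058], 75), (np.float64(0.06499999999999999), [0.494, 0.164, 0.069], 11), (np.float64(0.075), [0.527, 0.172, 0.081], 4), (np.float64(0.08499999999999999), [0.524, 0.177, 0.09], 26)]
reader 8500 [(np.float64(0.005), [0.754, 0.399, 0.01], 1184), (np.float64(0.015), [0.77, 0.357, 0.018], 533), (np.float64(0.024999999999999998), [0.782, 0.427, 0.029], 117), (np.float64(0.034999999999999996), [0.706, 0.407, 0.04], 42), (np.float64(0.04499999999999999), [0.658, 0.42, 0.05], 52), (np.float64(0.054999999999999986), [0.766, 0.303, 0.061], 10), (np.float64(0.06499999999999999), [0.769, 0.302, 0.07], 6), (np.float64(0.075), [0.767, 0.303, 0.081], 11), (np.float64(0.08499999999999999), [0.77, 0.302, 0.093], 7), (np.float64(0.09499999999999999), [0.766, 0.3
[... 775 characters left out ...]
), (np.float64(0.23499999999999996), [0.697, 0.276, 0.242], 4), (np.float64(0.24499999999999997), [0.706, 0.288, 0.252], 43), (np.float64(0.25499999999999995), [0.703, 0.299, 0.261], 183), (np.float64(0.26499999999999996), [0.723, 0.305, 0.27], 355), (np.float64(0.27499999999999997), [0.724, 0.304, 0.28], 393), (np.float64(0.285), [0.732, 0.31, 0.289], 79), (np.float64(0.295), [0.755, 0.312, 0.299], 31), (np.float64(0.30499999999999994), [0.767, 0.303, 0.311], 18), (np.float64(0.31499999999999995), [0.767, 0.303, 0.32], 13), (np.float64(0.32499999999999996), [0.767, 0.303, 0.33], 17), (np.float64(0.33499999999999996), [0.767, 0.304, 0.341], 19), (np.float64(0.345), [0.77, 0.306, 0.348], 39)]
```

View pics/crop1.png

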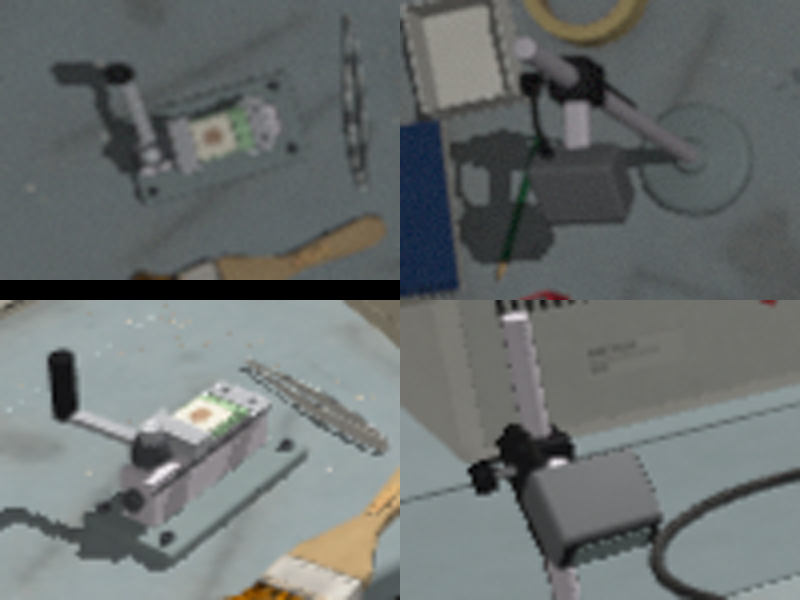

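The crops show the green label end of the block facing the tweezers (world -y). The lever's post is at top-view px (237,275) and its knob at (229,253), so the vice axes roughly match the world axes. The reader head sits in front of the post, with its window towards the robot. Next I fit poses from the depth.

```bash
python3 - <<'E'
from h import *
n=6
T=[snapshot('top') for _ in range(n)]; s=T[0]; D=np.stack([t['depth'] for t in T]); D[D==0]=np.nan; print('noise',np.nanmedian(np.nanstd(D,0)))
s['depth']=np.nan_to_num(np.nanmedian(D,0)); np.savez('top1.npz',**s); P=cloud(s)
C=[snapshot('scene') for _ in range(n)]; q=C[0]; D=np.stack([t['depth'] for t in C]); D[D==0]=np.nan
q['depth']=np.nan_to_num(np.nanmedian(D,0)); np.savez('scene1.npz',**q); Q=cloud(q)
bench=P[262:266,180:195].reshape(-1,3); print('bench z',bench[:,2].mean())
# base plate
W=P[240:300,205:285]; m=((W[...,2]>.006)&(W[...,2]<.1)).astype(np.uint8)
k,l,st,c=cv2.connectedComponentsWithStats(m)
for i in range(1,k):
    if st[i,4]>60:
        pl=W[(l==i)&(W[...,2]<.014)][:,:2].astype(np.float32); r=cv2.minAreaRect(pl*1000); print('comp',st[i],r)
# block top (45..54mm) colours
I=s['image'][240:300,205:285].astype(int)
for nm,mm in {'white':(I.min(-1)>150),'green':(I[...,1]-I[...,0]>15)&(I[...,1]-I[...,2]>8)}.items():
    mm&=(W[...,2]>.03); w=W[mm]; print(nm,len(w),w.mean(0).round(4) if len(w) else '')
k=W[W[...,2]>.085]; print('knobtop',k.mean(0),len(k))
# scene cloud
V=Q[290:380,215:325].reshape(-1,3); I=q['image'][290:380,215:325].reshape(-1,3).astype(int)
k=V[(V[:,2]>.06)&(V[:,2]<.1)&(V[:,0]<.56)&(V[:,0]>.46)]; 
for lo in (.06,.07,.08,.09): 
    kk=k[(k[:,2]>lo)&(k[:,2]<lo+.01)]; print('knob scene',lo,kk.mean(0).round(4),len(kk))
g=(I[:,1]-I[:,0]>15)&(I[:,1]-I[:,2]>8)&(V[:,2]>.03); print('green scene',V[g].mean(0).round(4),g.sum())
pl=V[(V[:,2]>.006)&(V[:,2]<.013)&(V[:,0]<.56)&(V[:,0]>.4)]
print('plate scene',cv2.minAreaRect((pl[:,:2]*1000).astype(np.float32)),len(pl))
# reader
for nm,A in (('top',P[130:215,110:210]),('scene',Q[170:340,85:175])):
    A=A.reshape(-1,3); h=A[(A[:,2]>.2)&(A[:,2]<.31)&(A[:,0]<.762)&(A[:,0]>.62)&(abs(A[:,1]-.3)<.08)]
    print(nm,len(h),h.min(0).round(3),h.max(0).round(3),np.percentile(h,[2,98],axis=0).round(3).tolist())
    p=A[(A[:,2]>.06)&(A[:,2]<.2)&(A[:,0]>.74)&(A[:,0]<.8)&(abs(A[:,1]-.3)<.03)]; print('post',p.mean(0).round(4),len(p))
    np.save('head_'+nm,h)
E
```

```text
noise 0.0022345106
bench z 0.0008711005952009006
comp [  21   10   52   36 1057] ((479.572998046875, 123.51516723632812), (63.85614776611328, 121.9123764038086), 16.069406509399414)
comp [49 52 31  8 83] ((395.04541015625, 79.25032043457031), (18.27965545654297, 86.20338439941406), 12.149951934814453)
white 0 
green 36 [0.4861 0.0997 0.0464]
knobtop [0.52419796 0.17654649 0.0902971 ] 27
knob scene 0.06 [0.5018 0.0661 0.0645] 93
knob scene 0.07 [0.5073 0.0721 0.0749] 52
knob scene 0.08 [0.5169 0.1547 0.0854] 43
knob scene 0.09 [nan nan nan] 0
green scene [0.4778 0.1045 0.0436] 39
plate scene ((455.17864990234375, 69.53265380859375), (116.95883178710938, 229.18177795410156), 8.482632637023926) 604
top 903 [0.675 0.275 0.241] [0.762 0.344 0.297] [[0.676, 0.276, 0.253], [0.761, 0.331, 0.295]]
post [0.7691 0.303  0.138 ] 146
scene 911 [0.673 0.276 0.23 ] [0.762 0.345 0.3  ] [[0.675, 0.281, 0.234], [0.76, 0.336, 0.288]]
post [0.7649 0.31   0.1318] 374<stdin>:6: RuntimeWarning: All-NaN slice encountered
<stdin>:23: RuntimeWarning: Mean of empty slice.
  ret = um.true_divide(
```

The plate rect measures 63.9 x 121.9 mm against 64 x 122, and the lever is 57.7 mm long against 58. That puts the vice at (0.4826, 0.1129) with 16.07° yaw and the lever at 0.063 rad. Now the reader head faces.

```bash
python3 - <<'E'
from h import *
rng=np.random.default_rng(0)
for nm in('top','scene'):
    h=np.load(f'head_{nm}.npy')
    # drop arm/clamp: keep head depth
    for it in range(3):
        best=None
        for _ in range(1500):
            a=h[rng.choice(len(h),3,False)]; n=np.cross(a[1]-a[0],a[2]-a[0]); L=np.linalg.norm(n)
            if L<2e-4: continue
            n/=L; m=abs((h-a[0])@n)<.0025
            if best is None or m.sum()>best.sum(): best=m
        w=h[best]; c=w.mean(0); n=np.linalg.svd(w-c)[2][2]; n*=np.sign(n[2]); print(nm,best.sum(),'c',c.round(4),'n',n.round(3),'yaw',np.degrees(np.arctan2(n[1],n[0])).round(1))
        np.save(f'pl_{nm}{it}',w)
        r=cv2.minAreaRect(((w-c)@np.linalg.svd(w-c)[2][:2].T*1000).astype(np.float32)); print('   size',np.round(r[1],1))
        h=h[~best]
E
```

```text
top 426 c [0.6913 0.3036 0.2722] n [-0.694 -0.025  0.719] yaw -177.9
   size [57.  45.9]
top 166 c [0.7181 0.3017 0.2755] n [ 0.674 -0.006  0.739] yaw -0.5
   size [56.2 33.9]
top 112 c [0.7426 0.3095 0.2774] n [-0.103 -0.783  0.614] yaw -97.5
   size [45.2 72.8]
scene 543 c [0.6885 0.3073 0.2671] n [-0.714 -0.012  0.7  ] yaw -179.0
   size [56.2 45.7]
scene 126 c [0.6828 0.3083 0.241 ] n [0.717 0.006 0.697] yaw 0.5
   size [52.6 27.7]
scene 92 c [0.7191 0.3293 0.2651] n [0.177 0.981 0.081] yaw 79.8
   size [42.7 82.2]
```

Vice and reader both check out: the head faces measure 57x46 and 56x34 mm, the window is at about (0.686, 0.305, 0.243), and its yaw is about 1.5°. That puts read_point at about (0.615, 0.304, 0.172). Moving now: retract and rise, then swing round the microtome.

```bash
cat >> h.py <<'E'
def to(p,yaw=None,rows=5):
    "tool-frame row for going to TCP p, tool x at yaw deg, tool down, from the measured pose"
    S=telemetry.sense(); A=R.from_quat(S['tool_rot']); d=A.inv().apply(np.array(p)-S['tcp_pos'])/.04
    x=A.as_matrix()[:,0]; y0=np.degrees(np.arctan2(x[1],x[0])); 
    B=R.from_euler('z',y0 if yaw is None else yaw,degrees=True)*R.from_euler('x',180,degrees=True)
    w=(A.inv()*B).as_rotvec()/(np.pi/2)
    print('t',round(S['t'],2),'pos',np.round(S['tcp_pos'],4),'yaw',y0.round(2),'F',np.round(S['force'],1),'gap',np.round(S['finger_gap'],3),'gf',np.round(S['gripper_force'],1),'q',np.round(S['q'],2))
    print('total',d.round(3),w.round(4),'| per row',(d/rows).round(3),(w/rows).round(4),'rows>=',np.ceil(max(np.linalg.norm(d),np.linalg.norm(w)*90/8.59)))
E
python3 -m crank '.04 -.81 -.49 0 0 0;.04 -.81 -.49 0 0 0;.04 -.81 -.49 0 0 0;.04 -.81 -.49 0 0 0;.04 -.81 -.49 0 0 0'
python3 -c "
from h import *
to([.36,-.25,.33],rows=8);S=telemetry.sense();to([.43,0,.33],rows=15)"
```

```text
t: 1.2
tcp_pos: [0.1441, -0.4386, 0.3301]
tool_rot: [0.989, 0.149, -0.0, 0.0]
force: [-0.2, -0.8, -0.1]
finger_gap: 1.001
gripper_force: 0.0
t 1.2 pos [ 0.1441 -0.4386  0.3301] yaw 17.18 F [-0.2 -0.8 -0.1] gap 1.001 gf 0.0 q [-1.5   0.18  1.69 -0.    1.27 -0.23]
total [ 6.549e+00 -2.910e+00  1.000e-03] [0.0001 0.     0.    ] | per row [ 0.819 -0.364  0.   ] [0. 0. 0.] rows>= 8.0
t 1.2 pos [ 0.1441 -0.4386  0.3301] yaw 17.18 F [-0.2 -0.8 -0.1] gap 1.001 gf 0.0 q [-1.5   0.18  1.69 -0.    1.27 -0.23]
total [10.067 -8.364  0.   ] [0.0001 0.     0.    ] | per row [ 0.671 -0.558  0.   ] [0. 0. 0.] rows>= 14.0
```

```bash
python3 -m crank '.82 -.364 0 0 0 0;.82 -.364 0 0 0 0;.82 -.364 0 0 0 0;.82 -.364 0 0 0 0;.82 -.364 0 0 0 0' | head -2
python3 -m crank '.82 -.364 0 0 0 0;.82 -.364 0 0 0 0;.82 -.364 0 0 0 0;.5 -.78 0 0 0 0;.5 -.78 0 0 0 0' | head -2
python3 -m crank '.5 -.78 0 0 0 0;.5 -.78 0 0 0 0;.5 -.78 0 0 0 0;.5 -.78 0 0 0 0;.5 -.78 0 0 0 0' | head -2
python3 -c "
from h import *
to([.5245,.1766,.13],19.7,rows=10)"
```

```text
t: 1.7
tcp_pos: [0.2804, -0.3209, 0.3296]
t: 2.2
tcp_pos: [0.3812, -0.1786, 0.3294]
t: 2.7
tcp_pos: [0.4301, 0.0004, 0.3296]
t 2.7 pos [4.301e-01 4.000e-04 3.296e-01] yaw 17.18 F [ 0.4 -0.2 -0.1] gap 0.997 gf 0.0 q [-0.26  0.13  1.75 -0.    1.25  1.01]
total [ 3.551 -3.515  4.992] [ 0.0003 -0.0005 -0.028 ] | per row [ 0.355 -0.352  0.499] [ 0.     -0.     -0.0028] rows>= 8.0
```

```bash
python3 -m crank '.71 -.7 0 0 0 -.0056;.71 -.7 0 0 0 -.0056;.71 -.7 .2 0 0 -.0056;.71 -.7 .2 0 0 -.0056;.71 -.7 .2 0 0 -.0056' | head -2
python3 -m crank '0 0 .88 0 0 0;0 0 .88 0 0 0;0 0 .88 0 0 0;0 0 .88 0 0 0;0 0 .88 0 0 0' | head -2
python3 -c "
from h import *
to([.5245,.1766,.061],19.7,rows=5)
s=snap('scene','s2');o=s['image'][265:375,190:330];cv2.imwrite('pics/s2c.png',cv2.resize(o,(700,550),interpolation=cv2.INTER_CUBIC)[:,:,::-1])"
```

```text
t: 3.2
tcp_pos: [0.5218, 0.1778, 0.3053]
t: 3.7
tcp_pos: [0.5214, 0.1763, 0.1283]
t 3.7 pos [0.5214 0.1763 0.1283] yaw 19.71 F [ 0.2 -0.6  0.2] gap 0.999 gf 0.0 q [ 0.12  0.57  1.72 -0.    0.85  1.35]
total [0.075 0.018 1.681] [ 0.0001 -0.0006  0.0001] | per row [0.015 0.004 0.336] [ 0.     -0.0001  0.    ] rows>= 2.0
```

View pics/s2c.png

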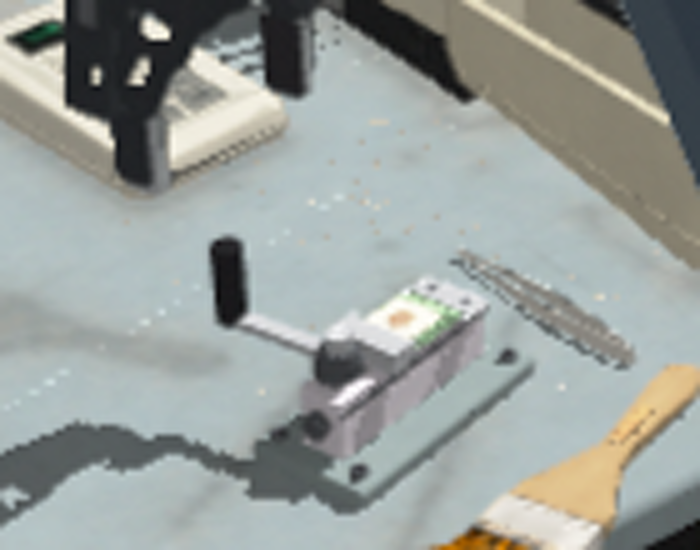

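The picture shows the fingers open above and astride the knob (crop 228,280), with the vice and forceps untouched. Next I lower onto the knob and grip it.

```bash
python3 -m crank '.02 0 .42 0 0 0;.02 0 .42 0 0 0;.02 0 .42 0 0 0;.02 0 .42 0 0 0;0 0 0 0 0 0' | head -2
python3 -m crank '0 0 0 0 0 0;0 0 0 0 0 0;0 0 0 0 0 0;0 0 0 0 0 0;0 0 0 0 0 0' -1 20
python3 -m crank '0 0 0 0 0 0;0 0 0 0 0 0;0 0 0 0 0 0;0 0 0 0 0 0;0 0 0 0 0 0' 
python3 -c "
from h import *
to([.5245,.1766,.061],19.7,rows=5)"
```

```text
t: 4.25
tcp_pos: [0.5234, 0.1771, 0.0612]
t: 4.75
tcp_pos: [0.5245, 0.1774, 0.0627]
tool_rot: [0.985, 0.171, 0.001, -0.0]
force: [-0.3, -0.0, 3.7]
finger_gap: 0.167
gripper_force: 21.9
t: 5.25
tcp_pos: [0.5245, 0.1774, 0.0627]
tool_rot: [0.985, 0.171, 0.0, -0.0]
force: [-1.1, 0.3, 5.0]
finger_gap: 0.169
gripper_force: 22.1
t 5.25 pos [0.5245 0.1774 0.0627] yaw 19.69 F [-1.1  0.3  5. ] gap 0.169 gf 22.1 q [0.12 0.68 1.74 0.   0.71 1.35]
total [-0.007  0.019  0.041] [ 0.     -0.0006 -0.0001] | per row [-0.001  0.004  0.008] [ 0.     -0.0001 -0.    ] rows>= 1.0
```

```bash
python3 -m crank '-.008 -.1516 0 0 0 -.0667;-.008 -.1516 0 0 0 -.0667;-.008 -.1516 0 0 0 -.0667;-.008 -.1516 0 0 0 -.0667;-.008 -.1516 0 0 0 -.0667'
python3 -c "
from h import *
a=np.radians(49.7);to([.4699+.058*np.cos(a),.1571+.058*np.sin(a),.0627],49.7,rows=5)"
```

```text
t: 5.75
tcp_pos: [0.5079, 0.2025, 0.0627]
tool_rot: [0.907, 0.422, 0.001, 0.0]
force: [0.6, 1.1, 4.6]
finger_gap: 0.164
gripper_force: 22.1
t 5.75 pos [0.5079 0.2025 0.0627] yaw 49.9 F [0.6 1.1 4.6] gap 0.164 gf 22.1 q [0.17 0.68 1.76 0.   0.7  0.87]
total [-0.029  0.009  0.   ] [ 0.0007 -0.0013  0.0022] | per row [-0.006  0.002  0.   ] [ 0.0001 -0.0003  0.0004] rows>= 1.0
```

```bash
python3 -m crank '-.008 -.1516 0 0 0 -.0667;-.008 -.1516 0 0 0 -.0667;-.008 -.1516 0 0 0 -.0667;-.008 -.1516 0 0 0 -.0667;-.008 -.1516 0 0 0 -.0667'
python3 -m crank '-.007 -.1415 0 0 0 -.0622;-.007 -.1415 0 0 0 -.0622;-.007 -.1415 0 0 0 -.0622;-.007 -.1415 0 0 0 -.0622;0 0 0 0 0 0'
python3 -c "
from h import *
p=telemetry.sense()['tcp_pos'];print(np.degrees(np.arctan2(p[1]-.1571,p[0]-.4699))-16.07)
a=np.radians(102.1);to([.4699+.058*np.cos(a),.1571+.058*np.sin(a),.0627],102.1,rows=5)"
```

```text
t: 6.25
tcp_pos: [0.4806, 0.2163, 0.0627]
tool_rot: [0.767, 0.642, 0.002, -0.0]
force: [-0.6, 5.6, 4.9]
finger_gap: 0.161
gripper_force: 22.1
t: 6.75
tcp_pos: [0.457, 0.2163, 0.0627]
tool_rot: [0.628, 0.778, 0.001, -0.001]
force: [-2.2, 10.0, 6.2]
finger_gap: 0.17
gripper_force: 22.3
86.22309257094494
t 6.75 pos [0.457  0.2163 0.0627] yaw 102.14 F [-2.2 10.   6.2] gap 0.17 gf 22.3 q [0.22 0.65 1.87 0.   0.63 0.  ]
total [-0.066  0.005  0.   ] [ 0.001  -0.0018  0.0004] | per row [-0.013  0.001  0.   ] [ 0.0002 -0.0004  0.0001] rows>= 1.0
```

```bash
python3 -m crank '-.03 -.04 0 0 0 -.01;-.02 -.04 0 0 0 -.01;0 -.04 0 0 0 -.01;0 0 0 0 0 0;0 0 0 0 0 0'
python3 -c "
from h import *
p=telemetry.sense()['tcp_pos'];print(np.degrees(np.arctan2(p[1]-.1571,p[0]-.4699))-16.07)"
```

```text
t: 7.25
tcp_pos: [0.4556, 0.2157, 0.0629]
tool_rot: [0.611, 0.791, 0.005, 0.001]
force: [0.5, 19.4, 1.7]
finger_gap: 0.166
gripper_force: 22.1
87.59593580396267
```

```bash
python3 -m crank '0 0 0 0 0 0;0 0 0 0 0 0;0 0 0 0 0 0;0 0 -.8 0 0 0;0 0 -.8 0 0 0' 1
python3 -m crank '0 0 -.9 0 0 0;0 0 -.9 0 0 0;0 0 -.9 0 0 0;0 0 0 0 0 0;0 0 0 0 0 0'|head -2
python3 -c "
from h import *
to([.4818,.1158,.2],106.07,rows=5)
s=snap('scene','s3');o=s['image'][265:375,190:330];cv2.imwrite('pics/s3c.png',cv2.resize(o,(700,550),interpolation=cv2.INTER_CUBIC)[:,:,::-1])
t=snap('top','t3');P=cloud(t)[240:300,205:285].reshape(-1,3);k=P[(P[:,2]>.083)&(P[:,2]<.097)];print(len(k),k.mean(0))
I=s['image'].astype(int);Q=cloud(s);m=(I.max(-1)<60)&(Q[...,2]>.06)&(Q[...,2]<.1)&(Q[...,0]>.4)&(Q[...,0]<.56)&(Q[...,1]>.1)&(Q[...,1]<.3);print(m.sum(),Q[m].mean(0))
"
```

```text
t: 7.75
tcp_pos: [0.452, 0.2104, 0.1256]
tool_rot: [0.61, 0.792, -0.002, -0.001]
force: [-0.4, 0.1, -0.1]
finger_gap: 0.986
gripper_force: 0.0
t: 8.25
tcp_pos: [0.4531, 0.2109, 0.2345]
t 8.25 pos [0.4531 0.2109 0.2345] yaw 104.78 F [ 0.2 -0.2 -0.4] gap 1.002 gf 0.0 q [ 0.21  0.36  1.74 -0.    1.05 -0.05]
total [-2.48   0.086  0.864] [ 0.0007  0.0002 -0.0143] | per row [-0.496  0.017  0.173] [ 0.0001  0.     -0.0029] rows>= 3.0
26 [0.4580299  0.21293542 0.09084849]
86 [0.4526826  0.21842892 0.07702498]
```

View pics/s3c.png

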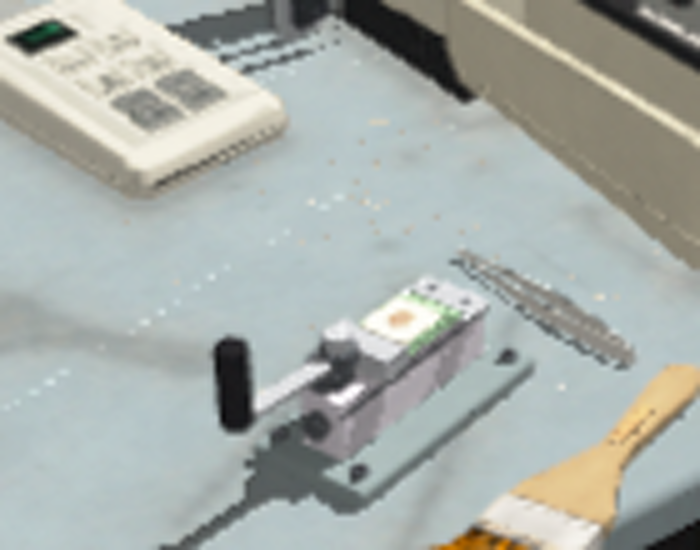

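The lever's post-to-knob line now points along the vice's +y. The measured knob angle is 1.50 rad, so it is at the open stop, and the jaw has drawn back from the wax (crop 330,340). Next I grasp the block.

```bash
python3 -m crank '-.5 .017 .1 0 0 -.003;-.5 .017 .4 0 0 -.003;-.5 .017 .7 0 0 -.003;-.5 .017 .7 0 0 -.003;-.5 .017 .7 0 0 -.003' .3 |head -2
python3 -c "
from h import *
to([.4822,.1143,.027],106.07,rows=5)"
```

```text
t: 8.85
tcp_pos: [0.4817, 0.1149, 0.1276]
t 8.85 pos [0.4817 0.1149 0.1276] yaw 106.18 F [ 0.  -0.4 -0.9] gap 0.649 gf 0.0 q [ 0.01  0.52  1.85 -0.    0.78 -0.27]
total [-0.02   0.016  2.515] [-0.0021 -0.0005  0.0012] | per row [-0.004  0.003  0.503] [-0.0004 -0.0001  0.0002] rows>= 3.0
```

```bash
python3 -m crank '-.01 .016 .6 0 0 0;0 0 .6 0 0 0;0 0 .6 0 0 0;0 0 .5 0 0 0;0 0 .2 0 0 0'
python3 -m crank '0 0 0 0 0 0;0 0 0 0 0 0;0 0 0 0 0 0;0 0 0 0 0 0;0 0 0 0 0 0' -1 25
python3 -c "
from h import *
to([.4822,.1143,.027],106.07,rows=5)"
```

```text
t: 9.35
tcp_pos: [0.481, 0.1153, 0.027]
tool_rot: [0.601, 0.799, -0.002, -0.003]
force: [-0.0, 0.1, 0.4]
finger_gap: 0.655
gripper_force: 0.0
t: 9.85
tcp_pos: [0.4821, 0.1157, 0.0304]
tool_rot: [0.601, 0.8, -0.001, -0.001]
force: [-4.6, 0.0, -1.3]
finger_gap: 0.33
gripper_force: 24.8
t 9.85 pos [0.4821 0.1157 0.0304] yaw 106.17 F [-4.6  0.  -1.3] gap 0.33 gf 24.8 q [ 0.01  0.71  1.9   0.    0.54 -0.27]
total [-0.033 -0.007  0.086] [-0.0016 -0.0005  0.0011] | per row [-0.007 -0.001  0.017] [-0.0003 -0.0001  0.0002] rows>= 1.0
```

The gap of 28 mm matches the 29 mm block, so I lift straight up.

```bash
python3 -m crank '0 0 -.15 0 0 0;0 0 -.25 0 0 0;0 0 -.4 0 0 0;0 0 -.6 0 0 0;0 0 -.8 0 0 0'
python3 -m crank '0 0 -.8 0 0 0;0 0 -.6 0 0 0;0 0 -.2 0 0 0;0 0 0 0 0 0;0 0 0 0 0 0'
python3 -c "
from h import *
s=snap('scene','s4');o=s['image'][225:375,190:330];cv2.imwrite('pics/s4c.png',cv2.resize(o,(560,600),interpolation=cv2.INTER_CUBIC)[:,:,::-1])
to([.6,.3,.2],181.5,rows=12)"
```

```text
t: 10.35
tcp_pos: [0.4854, 0.1155, 0.1198]
tool_rot: [0.601, 0.799, 0.001, 0.001]
force: [0.0, -0.4, -0.1]
finger_gap: 0.332
gripper_force: 25.1
t: 10.85
tcp_pos: [0.4836, 0.1155, 0.1819]
tool_rot: [0.601, 0.8, 0.0, 0.0]
force: [0.1, 0.2, -0.6]
finger_gap: 0.334
gripper_force: 25.1
t 10.9 pos [0.4831 0.1155 0.1813] yaw 106.16 F [-0.2  1.2 -0.7] gap 0.329 gf 25.1 q [ 0.01  0.43  1.8   0.    0.91 -0.27]
total [ 3.616  4.09  -0.473] [-6.000e-04 -8.000e-04 -8.371e-01] | per row [ 0.301  0.341 -0.039] [-0.     -0.0001 -0.0698] rows>= 9.0
```

View pics/s4c.png

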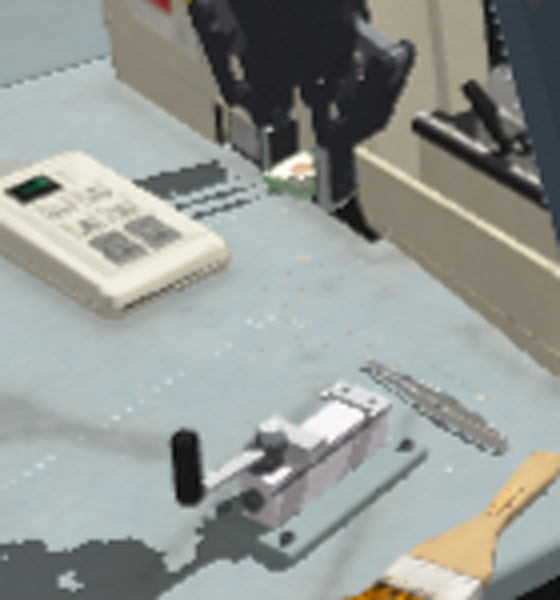

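The block is held between the pads (crop 290,175) and the seat in the vice is empty. I refine the window position from the saved plane points before carrying it over.

```bash
python3 - <<'E'
from h import *
for f in('top','scene'):
    w=np.load(f'pl_{f}0.npy'); ps=np.radians(1.5); n=np.array([-.7071,0,.7071]); b=np.array([0,1,0]); a=np.array([.7071,0,.7071])
    z=R.from_euler('z',1.5,degrees=True); n,b,a=z.apply([n,b,a])
    u,v=w@a,w@b; print(f,'a ext',np.percentile(u,[0,1,50,99,100]).round(4),'b ext',np.percentile(v,[0,1,99,100]).round(4),'n',np.mean(w@n).round(4))
    r=cv2.minAreaRect((np.c_[u,v]*1000).astype(np.float32)); print(r)
    F=a*r[0][0]/1000+b*r[0][1]/1000+n*np.mean(w@n); W=F-.017*n-.023*a; print('W',W.round(4),'read',(W+.1*z.apply([-.7071,0,-.7071])).round(4))
to([.596,.303,.1584],181.5,rows=12)
E
```

```text
top a ext [0.6618 0.6625 0.6872 0.7076 0.7085] b ext [0.258  0.2587 0.3137 0.3147] n -0.3018
((685.1676025390625, 286.2977294921875), (56.94738006591797, 45.94314193725586), 88.31829833984375)
W [0.6859 0.3044 0.2428] read [0.6153 0.3025 0.1721]
scene a ext [0.6588 0.6596 0.681  0.7039 0.7046] b ext [0.2602 0.2608 0.3158 0.3164] n -0.3034
((681.7009887695312, 288.291748046875), (45.6749382019043, 56.23472595214844), 0.2283850610256195)
W [0.6846 0.3063 0.2392] read [0.6139 0.3045 0.1685]
t 10.9 pos [0.4831 0.1155 0.1813] yaw 106.16 F [-0.2  1.2 -0.7] gap 0.329 gf 25.1 q [ 0.01  0.43  1.8   0.    0.91 -0.27]
total [3.715 4.016 0.568] [-6.000e-04 -8.000e-04 -8.371e-01] | per row [0.31  0.335 0.047] [-0.     -0.0001 -0.0698] rows>= 9.0
```

```bash
python3 -m crank '0 0 0 0 0 -.07;0 0 0 0 0 -.07;0 0 0 0 0 -.07;0 0 0 0 0 -.07;0 0 0 0 0 -.07'|head -2
python3 -m crank '0 0 0 0 0 -.07;0 0 0 0 0 -.07;0 0 0 0 0 -.07;0 0 0 0 0 -.07;0 0 0 0 0 -.07'|head -2
python3 -m crank '0 0 0 0 0 -.07;0 0 0 0 0 -.067;0 0 0 0 0 0;0 0 0 0 0 0;0 0 0 0 0 0'|head -2
python3 -c "
from h import *
to([.596,.303,.157],181.5,rows=10)"
```

```text
t: 11.4
tcp_pos: [0.4828, 0.1155, 0.1805]
t: 11.9
tcp_pos: [0.4828, 0.1155, 0.1804]
t: 12.4
tcp_pos: [0.4834, 0.1155, 0.1815]
t 12.4 pos [0.4834 0.1155 0.1815] yaw -178.59 F [-0.2 -0.1  0.5] gap 0.337 gf 25.1 q [ 0.01  0.43  1.8   0.    0.91 -1.59]
total [-2.931  4.615  0.609] [ 0.     -0.0008 -0.001 ] | per row [-0.293  0.462  0.061] [ 0.     -0.0001 -0.0001] rows>= 6.0
```

```bash
python3 -m crank '-.1 .4 .06 0 0 0;-.2 .7 .06 0 0 0;-.2 .8 .06 0 0 0;-.3 .8 .06 0 0 0;-.3 .7 .06 0 0 0'|head -2
python3 -m crank '-.4 .6 .06 0 0 0;-.4 .4 .06 0 0 0;-.5 .2 .06 0 0 0;-.4 0 .06 0 0 0;-.13 0 .06 0 0 0'|head -2
python3 -m crank '0 0 0 0 0 0;0 0 0 0 0 0;0 0 0 0 0 0;0 0 0 0 0 0;0 0 0 0 0 0'|head -2
python3 -c "
from h import *
to([.596,.303,.157],181.5,rows=1)
s=snap('scene','s5');t=snap('top','t5');o=s['image'][150:320,60:260];cv2.imwrite('pics/s5c.png',cv2.resize(o,(700,595),interpolation=cv2.INTER_CUBIC)[:,:,::-1])"
```

```text
t: 12.9
tcp_pos: [0.5242, 0.2542, 0.1698]
t: 13.4
tcp_pos: [0.5974, 0.3029, 0.1575]
t: 13.9
tcp_pos: [0.5957, 0.3025, 0.1584]
t 13.9 pos [0.5957 0.3025 0.1584] yaw -178.5 F [0.9 0.3 0.1] gap 0.33 gf 25.1 q [ 0.3   0.67  1.38  0.    1.09 -1.29]
total [-0.009  0.011  0.036] [ 0.      0.0001 -0.    ] | per row [-0.009  0.011  0.036] [ 0.      0.0001 -0.    ] rows>= 1.0
```

View pics/s5c.png

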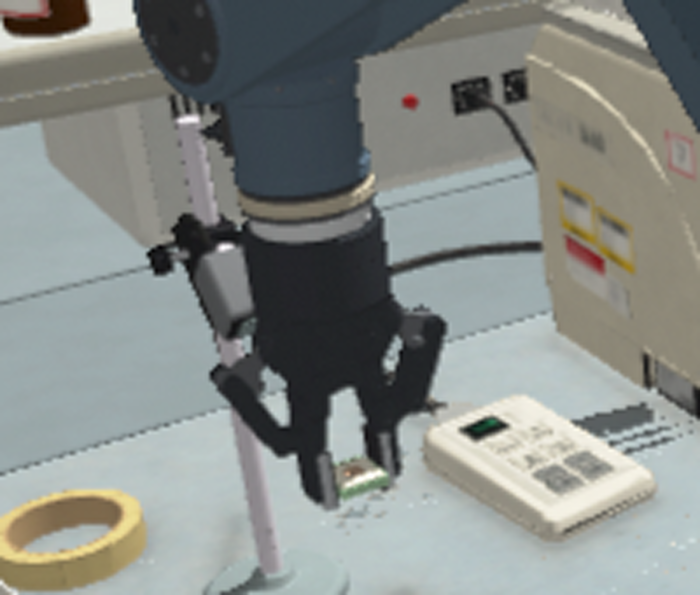

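The block is held level between the pads (crop 360,475), tail towards the camera, with the gripper clear in front of the reader head. One check of the block's height, tilt and tail position from depth.

```bash
python3 - <<'E'
from h import *
s=dict(np.load('s5.npz')); Q=cloud(s)[275:300,148:180].reshape(-1,3); I=s['image'][275:300,148:180].reshape(-1,3).astype(int)
B=(abs(Q[:,0]-.6)<.03)&(abs(Q[:,1]-.303)<.013)&(Q[:,2]>.15)&(Q[:,2]<.2)
g=B&(I[:,1]-I[:,0]>12); print('green',g.sum(),Q[g].mean(0).round(4),Q[g].min(0).round(4),Q[g].max(0).round(4))
w=B&~g&(I.min(-1)>90); W=Q[w]; print('wax',w.sum(),W.mean(0).round(4),W.min(0).round(4),W.max(0).round(4))
c=W.mean(0); A=np.c_[W[:,:2]-c[:2],np.ones(len(W))]; print('slope x,y',np.linalg.lstsq(A,W[:,2],rcond=None)[0])
E
```

```text
green 42 [0.581  0.3029 0.1712] [0.5754 0.2901 0.1668] [0.6163 0.3153 0.1749]
wax 76 [0.592  0.3022 0.1745] [0.5779 0.29   0.1675] [0.6152 0.3156 0.177 ]
slope x,y [-0.0172181   0.02177535  0.17450013]
```

Level to within about 1°, tail at x≈0.579 as expected, so the label is at about (0.615, 0.303, 0.171). Handing in.

```bash
python3 -c "
from h import *
print(manip.sign_off())"
```

```text
the job is handed in; nothing more can be done
None
```

The job is handed in at about 14 s of the 48 s allowed: the lever is at its open stop (measured 1.50 rad) and the arm is still holding the block level (within about 1°) at the reader, its label at the read point to within a few mm by my measurements; nothing else was touched as far as the pictures show.

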